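# Shut the microscope accessory case and fasten its draw latch

### The job

Put the microscope accessories away safely: shut the lid of the plywood case, hook the loop of its draw latch over the keeper on the lid, and press the lever down over centre until it lies flat and holds the lid tight on its seal. Leave the jar, the vial, the bowl and the wooden block standing where they are.

Things in the scene. Friction and masses are not known exactly. Their poses are not given: they have to be found in the camera images.
- case: Plywood instrument case, fixed on the bench: 200 deep (x), 260 wide (y), body 145 high, 195 with lid down. Origin: centre of its underside. Its front is the face at x = -100 mm, looking along the case's -x; the draw latch is in the middle of that face and works in the plane y = 0. Lid hinged along the back top edge (x = +100, z = 145). Latch base: 40 wide, lugs 26 out of the face.
- lid (a joint): Lid angle, rad: 0 = rim to rim, grows as it opens. Starts ajar, stays where it is left (stiff hinge; 1 to 3 N down at the front edge closes it). Shut by hand it rests on a springy rubber seal at about 0.03 (front edge 6 mm above the rim); below that the seal pushes back with about 18 N per mm at the front edge. Only the closed latch keeps it drawn down, at about 0.01.
- lid_edge (a point): Middle of the upper front edge of the lid, in the latch's plane. The lid is 50 high, flat and smooth on top.
- keeper_seat (a point): Keeper: a 24 wide steel hook on the lid's front, open upwards. This point is where the loop roller's axis lies when hooked: 19.5 mm out from the face, some 168 above the bench with the lid on its seal. Trough 12 wide front to back, floor 4 below this point; lip 3.5 thick, its outer side 29 out from the face, its top 5.5 above this point; behind the trough a block, 13.5 thick, rises to 28 above it.
- lever (a joint): Angle of the latch lever, rad: 0 when it hangs flat along the case front (closed), about 1.6 when it stands straight out from the face, growing upwards to 2.3. Stiff pivot: it stays where it is left, 1 to 2 N at its end moves it. The loop drags it along when pulled.
- lever_pivot (a point): Pivot axis of the lever (along the case's y), 20 out from the front face, 125 above the bench. The lever is a steel plate 26 wide, 96 long from this axis; its outer face lies 10 mm outward of the pivot when closed.
- lever_tip (a point): Middle of the lever's outer face (the face to press), 82 mm along the lever from its pivot, just before its end curls outward.
- loop (a joint): Angle of the loop against the lever, rad: 0 as when latched, growing as the loop tips outward from the keeper, 2.75 = lying back on the lever's outer face. The loop's lean from straight up, outward from the case, is loop minus lever. It stays where it is left (light friction).
- loop_pin (a point): Axis on which the loop turns, carried by the lever 22 mm from the lever's pivot (14 degrees nearer the case than the lever's line), so it swings with the lever. With the roller in the hook and the lid on its seal the loop is taut at lever about 1.1 rad; from there the lever's end needs up to about 6 N, passes the dead point near 0.2 rad, then stays down by itself.
- loop_roller (a point): Middle of the loop's roller, which goes over the keeper: a dark steel pin, 8 thick, 52 long over its domed ends, along the case's y, 60 mm from loop_pin. It spins freely in the loop's two flat side links (28 apart inside, 35 outside, beside the lever), so its ends, 8 mm proud on each side, can be pinched, fingers closing along the case's y, and the loop still swings.
- specimen_jar: Clear plastic jar with white lid, 74 across, 90 high, standing loose near the case. Origin: centre of its underside. Not to be disturbed.
- vial: Clear vial with a black cap, 43 across, 70 high, loose. Origin: centre of its underside. Not to be disturbed.
- steel_bowl: Steel bowl, 124 across, 42 high, loose. Origin: centre of its underside. Not to be disturbed.
- wood_block: Wooden block 95 x 60 x 45 high, loose, behind the case. Origin: centre of its underside. Not to be disturbed.

How it is judged:
By the outcome, as a careful person would: the job done as asked, in the order asked, and still so for the second after the job is handed in, with the robot touching nothing.
It also fails if it takes over 51 s, if anything falls off the work surface, if the arm or the gripper's body presses on something with over 40 N, if the wrist force passes 120 N, or if a joint passes its speed limit or range.

### The arm

A 7-joint arm with a two-finger parallel gripper is mounted at the origin on the work surface. World frame = base frame: x ahead of the robot, y to its left, z up, the work surface at z = 0. Lengths are in mm, angles in rad, forces in N, time in s.
With the tool pointing down it reaches from about 350 to 775 mm from the base axis. Payload 3.1 kg.
Tool frame: the origin (TCP) lies midway between the tips of the shut fingers; the grasp point (between the pads) lies tcp_to_grasp behind it (tcp_to_grasp is the distance from the TCP to the grasp point, in mm); z points along the fingers, y is the line along which they close (so a half turn about z gives the same grasp; the last joint's range is limited). The gripper opens to 85 mm and grips with 20 to 120 N. Pads are 22 mm wide; open, the fingers measure 114 mm over their backs; the gripper's body (76 mm by 85 mm) begins 54 mm behind the grasp point. The pads swing forward as they close: fully open they stand 13 mm farther back than shut.
Start: joints at [1.175, 0.311, 0.014, 1.512, -0.004, 1.319, -0.027], TCP at [190.589, -515.939, 231.304] pointing down, gripper open.
Joint ranges: [-2.7, 2.7], [-0.3, 1.91], [-1.27, 1.3], [0.12, 2.57], [-1.44, 4.58], [0.2, 2.03], [-3.05, 3.05]. Speed limits (rad/s): [2.79, 2.79, 3.14, 3.14, 3.14, 3.14, 3.14].

### API

Orientations are given as a 3x3 rotation matrix whose columns are the frame's x, y, z axes.
In Python, from workcell import state, snapshot, calibration, hand_in, tcp_to_grasp gives the robot as it stands.
- The arm moves only by the tool move_arm, never from a script. Its argument "steps" is a list of rows, each a list of 3 entries, a list of its own where there are three numbers: the turn, a rotation vector about the tool's x, y, z normalised to -1 to 1, where 1 is 360 degrees, then the shift along the tool's x, y, z normalised to -1 to 1, where 1 is 5 cm, then the opening, from 0 (shut) to 1 (fully open). A call has 1 to 10 rows; each row shifts and turns the commanded pose from where the row before left it, along the tool's axes as they then stand; what a row does not reach is not made up. A row lasts 1/8 s, in which the tool goes at most 62.5 mm and 10.7 degrees, less where a joint would pass 70% of its speed; a pose out of reach is approached as far as the arm can. A call with a number of a shift or a turn outside -1 to 1 is refused whole. A call with a gripper value outside its range is refused whole. The fingers move at their own pace and stop on an object; "grip_force" is the grip in N (left out, the last holds). Time passes only in rows, so rows that do not move let the fingers close. It gives the time, the measured TCP pose, the force, the opening and the grip force at its end, in the units of the state.
- state(): the state, without advancing time (a new reading comes with each control period).
- snapshot(name): name is "scene" or "top" or "wrist"; returns (picture, depth): 420x560x3 uint8, blue, green, red; 420x560 float32, mm along the optical axis (not along the pixel's ray), 0 where there is no reading.
- calibration(name): a dict with "camera_matrix" (3x3 intrinsics, pixels), "R" (3x3) and "t" (3): a world point X has camera coordinates R X + t. Camera axes: x right, y down, z forward; pixel columns grow to the right and rows downward; lengths in mm; the calibration is good to about 2 mm. A picture is of the moment at which its call begins: read the wrist's pose just before it. calibration takes no time and is no camera call; for the wrist camera it gives the pose at the moment of the call.
- hand_in(): hands the job in; it is judged then, once.
The state is a dict: "t": time; "q": joint angles; "qd": joint speeds; "joint_efforts": joint torques, N m; "ee_pos": TCP position; "ee_rot": TCP orientation; "force": force on the tool from outside, world axes, zero at the start; "ft_torque": the same for the moment, N m; "finger_gap": finger opening in mm; "finger_force": force on a finger pad.
Only numpy, scipy, OpenCV 4.12 (cv2) and the standard library are available. Lean on these libraries where they do the work, as an engineer would, in place of code of your own. Each camera call takes 0.05 s, during which the arm holds its last target. There are 200 camera calls.

## Working session

There is one attempt and no reset: what is moved stays moved. The work goes in short steps, Python scripts to look and compute and a tool call to move; the robot and the scene stay as the last step left them, time stands still between calls to the robot, and variables do not carry over. Pictures are saved under pics/ and viewed, at most 12 in all, crops included, and the job is handed in when it is done.

Besides the shell and the picture viewer there is one more tool, called after ">>>" by a JSON object that holds its "api" and its "payload", one argument or row to a line. move_arm: Moves the arm, as the interface text tells. Scaled input: -1 to 1 covers 5 cm each way for a shift and 360 degrees each way for a turn. Its arguments: {"type":"object","properties":{"steps":{"type":"array"},"grip_force":{"type":"number"}},"required":["steps"]}

```bash
ls; mkdir -p pics; python3 - <<'E'
from workcell import *
import cv2,numpy as np
s=state();print(s['t'],s['ee_pos'],np.round(s['ee_rot'],3),tcp_to_grasp,s['finger_gap'])
for n in("scene","top"):
    p,d=snapshot(n);cv2.imwrite(f'pics/{n}.png',p);np.save(f'pics/{n}.npy',d);c=calibration(n);print(n,c)
E
```

```text
pics
0.0 [ 190.28200005 -515.26079597  230.19544914] [[ 0.938  0.346 -0.001]
 [ 0.346 -0.938  0.002]
 [-0.    -0.002 -1.   ]] 18.700000000000003 85.458913918813
scene {'camera_matrix': array([[425.77728149,   0.        , 282.26458898],
       [  0.        , 425.77728149, 209.3064076 ],
       [  0.        ,   0.        ,   1.        ]]), 'R': array([[ 0.578526  ,  0.81566158, -0.00196512],
       [ 0.57500271, -0.40953978, -0.70827188],
       [-0.57851496,  0.40862375, -0.70593702]]), 't': array([-340.56377796, -217.92231478, 1310.21503295])}
top {'camera_matrix': array([[470.60996429,   0.        , 272.57777538],
       [  0.        , 470.60996429, 215.07225215],
       [  0.        ,   0.        ,   1.        ]]), 'R': array([[-0.0158236 , -0.99974522,  0.01609693],
       [-0.98405178,  0.01271845, -0.17742698],
       [ 0.17717704, -0.01864775, -0.98400232]]), 't': array([ 21.93334404, 579.76637472, 990.03783943])}
```

View pics/scene.png

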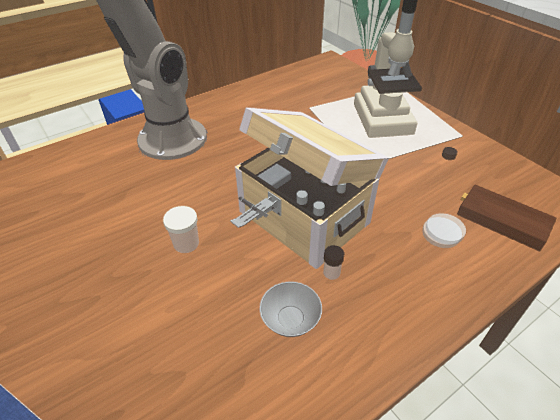

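View pics/top.png

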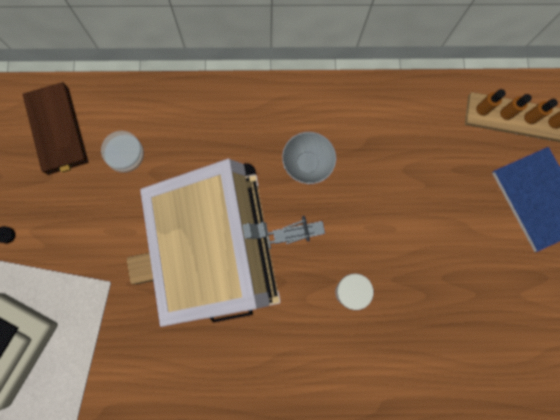

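The scene view shows the case with its lid ajar. The lever stands out at about (255,210), the jar is at (182,228), the vial at (333,262) and the bowl at (291,308). The top view shows the case front facing image right (world -y), with the lever tip at about (322,229) and the dark roller at about (305,229). Next I'll measure the case.

```bash
cat > h.py <<'E'
import numpy as np,cv2
from workcell import *
def cloud(d,c):
    v,u=np.mgrid[:d.shape[0],:d.shape[1]]
    K=c['camera_matrix'];P=np.stack([(u-K[0,2])/K[0,0]*d,(v-K[1,2])/K[1,1]*d,d],-1)
    return (P-c['t'])@c['R']
def proj(X,c):
    x=np.asarray(X)@c['R'].T+c['t'];x=x@c['camera_matrix'].T;return x[...,:2]/x[...,2:]
def ray(uv,c):
    K=c['camera_matrix'];r=np.array([(uv[0]-K[0,2])/K[0,0],(uv[1]-K[1,2])/K[1,1],1])@c['R']
    return -c['R'].T@c['t'],r
E
python3 - <<'E'
from h import *
cs,ct=calibration("scene"),calibration("top")
W=cloud(np.load('pics/scene.npy'),cs);T=cloud(np.load('pics/top.npy'),ct)
# front face of body
def plane(P):
    P=P.reshape(-1,3)
    for _ in range(5):
        c=P.mean(0);n=np.linalg.svd(P-c,full_matrices=False)[2][2];r=(P-c)@n
        P=P[abs(r)<max(2*r.std(),1)]
    return c,n,r.std(),len(P)
print('front',plane(W[205:235,285:308]))
print('side',plane(W[225:245,328:345]))
print('lidtop',plane(T[200:290,180:225]))
for n,p in dict(sc_tip=(236,222),rol=(268,203)).items(): print(n,np.round(W[p[1],p[0]]))
for n,p in dict(t_tip=(321,229),rol=(305,228),keeper=(257,230)).items(): print(n,np.round(T[p[1],p[0]]))
for n,p in dict(jar=(355,292),bowl=(310,158)).items(): print(n,np.round(T[p[1],p[0]]))
print('cap',np.round(W[252,334]),np.round(T[170,249]))
s=cv2.imread('pics/scene.png')[90:280,150:400];t=cv2.imread('pics/top.png')[130:330,140:380]
cv2.imwrite('pics/c1.png',cv2.resize(s,None,fx=3.1,fy=3.1,interpolation=3));cv2.imwrite('pics/c2.png',cv2.resize(t,None,fx=3,fy=3,interpolation=3))
E
```

```text
front (array([581.08876994,  40.01794362, 106.0618183 ]), array([-0.17095059,  0.98526606, -0.0051655 ]), np.float64(0.77035254215448), 589)
side (array([637.98967897, 108.42940526,  66.73097216]), array([-0.99223683, -0.11815316,  0.03880607]), np.float64(1.1113444945997204), 274)
lidtop (array([494.14598083, 143.74003914, 242.46767932]), array([ 0.07754402, -0.44924791, -0.89003553]), np.float64(0.9314895049446072), 3574)
sc_tip [536. -78. 136.]
rol [527.   7. 135.]
t_tip [535. -83. 134.]
rol [531. -47. 175.]
keeper [517.  45. 257.]
jar [ 409. -154.   93.]
bowl [725. -78.   2.]
cap [675.  73.  70.] [680.  65.  67.]
```

View pics/c1.png

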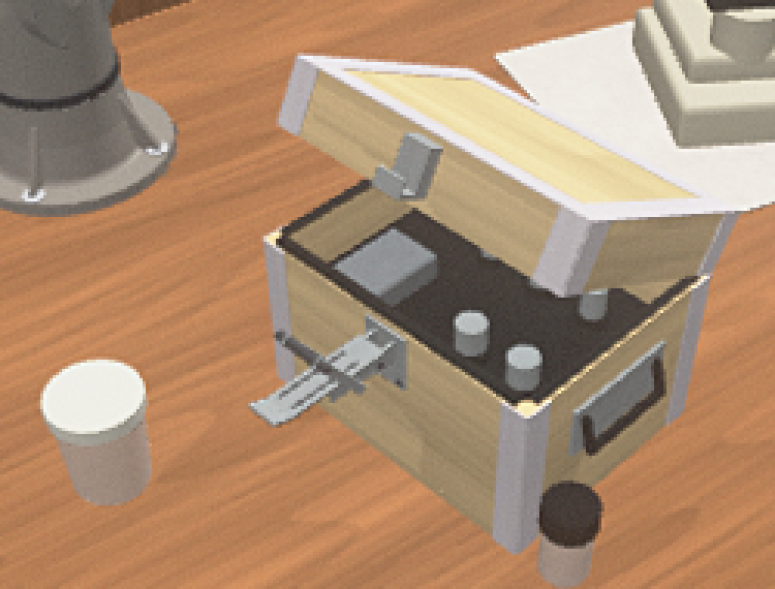

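View pics/c2.png

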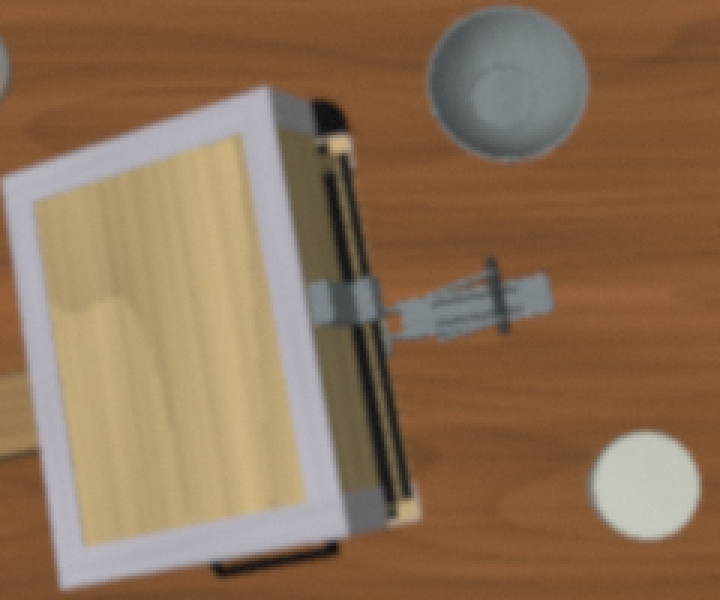

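The crops show the lid ajar about 27° and the keeper at c1 (410,165). The dark roller runs from c1 (278,337) to (362,385), and from c2 (491,262) to (505,328). The brass rim corners are at c2 (340,145) and (405,508).

```bash
python3 - <<'E'
from h import *
cs,ct=calibration("scene"),calibration("top")
def tri(a,b):
    A,y=[],[]
    for uv,c in((a,cs),(b,ct)):
        o,r=ray(uv,c);r=r/np.linalg.norm(r);M=np.eye(3)-np.outer(r,r);A.append(M);y.append(M@o)
    return np.linalg.lstsq(np.vstack(A),np.hstack(y),rcond=None)
S=lambda x,y:(150+(x+.5)/3.1-.5,90+(y+.5)/3.1-.5);T=lambda x,y:(140+(x+.5)/3-.5,130+(y+.5)/3-.5)
def pl(uv,c,z): o,r=ray(uv,c);return o+r*(z-o[2])/r[2]
out=np.array([.171,-.985,0]);yc=np.array([-.985,-.171,0])
r1=tri(S(280,338),T(505,327))[0];r2=tri(S(360,385),T(491,264))[0]
L=lambda n,p:print(n,np.round(p,1))
L('rol',r1);L('rol',r2);L('len',np.linalg.norm(r1-r2))
tip=tri(S(265,412),T(549,294))[0];L('tip end',tip)
# front top corners: outer corner points
a=pl(T(354,145),ct,145);b=pl(T(420,516),ct,145);L('cornA',a);L('cornB',b);L('mid',(a+b)/2);L('w',np.linalg.norm(a-b));L('dir',(b-a)/np.linalg.norm(a-b))
p=pl(S(268,240),cs,145);q=pl(S(520,415),cs,145);L('scA',p);L('scB',q);L('mid',(p+q)/2);L('w',np.linalg.norm(p-q));L('dir',(p-q)/np.linalg.norm(p-q))
F=np.array([581.1,40,0]);
for m in ((a+b)/2,(p+q)/2): L('mid out of face fit',(m-F)@out)
for n,v in dict(rol=(r1+r2)/2,tip=tip).items():
    for m in ((a+b)/2,(p+q)/2): L(n+' y,out',[(v-m)@yc,(v-m)@out,v[2]])
E
```

```text
rol [511.7 -52.  168.5]
rol [561.5 -35.6 154.7]
len 54.3
tip end [538.  -83.7 139.3]
cornA [640.4  44.6 145. ]
cornB [391.7   4.3 145. ]
mid [516.1  24.4 145. ]
w 252.0
dir [-1.  -0.2  0. ]
scA [393.7   8.  145. ]
scB [642.3  49.  145. ]
mid [518.   28.5 145. ]
w 251.9
dir [-1.  -0.2  0. ]
mid out of face fit 4.2
mid out of face fit 0.5
rol y,out [ -8.6  70.7 161.6]
rol y,out [ -6.   74.4 161.6]
tip y,out [ -3.2 110.3 139.3]
tip y,out [ -0.6 113.9 139.3]
```

>>> {"api": "move_arm", "payload": {
  "steps": [
    [[0,0,0],[0,0,-1],0],
    [[0,0,0],[0,0,-1],0],
    [[0,0,0],[0.85,-0.77,0],0],
    [[0,0,0],[0.85,-0.77,0],0],
    [[0,0,0],[0.85,-0.77,0],0],
    [[0,0,0],[0.85,-0.77,0],0],
    [[0,0,0],[0.85,-0.77,0],0],
    [[0,0,0],[0.85,-0.77,0],0],
    [[0,0,0],[0.85,-0.77,0],0],
    [[0,0,0],[0.85,-0.77,0],0]
  ]
}}

```text
t: 1.35
ee_pos: [403.1, -107.5, 331.0]
ee_rot: [[0.938, 0.346, -0.0], [0.346, -0.938, -0.0], [-0.0, 0.0, -1.0]]
force: [-0.3, -1.1, 0.7]
finger_gap: 0.1
finger_force: 0.0
```

>>> {"api": "move_arm", "payload": {
  "steps": [
    [[0,0,0],[0.85,-0.77,0],0],
    [[0,0,0],[0.85,-0.77,0],0],
    [[0,0,-0.0276],[0,0,0],0],
    [[0,0,-0.0276],[0,0,0],0],
    [[0,0,-0.0276],[0,0,0],0],
    [[0,0,-0.0276],[0,0,0],0],
    [[0,0,-0.0276],[0,0,0],0],
    [[0,0,-0.0276],[0,0,0],0],
    [[0,0,-0.0276],[0,0,0],0],
    [[0,0,-0.0276],[0,0,0],0]
  ]
}}

```text
t: 2.6
ee_pos: [455.5, -7.6, 330.8]
ee_rot: [[-0.175, 0.985, -0.001], [0.985, 0.175, -0.0], [0.0, -0.001, -1.0]]
force: [1.0, -0.1, 0.8]
finger_gap: -0.2
finger_force: 0.0
```

>>> {"api": "move_arm", "payload": {
  "steps": [
    [[0,0,0],[0.88,0.69,0],0],
    [[0,0,0],[0.88,0.69,0],0],
    [[0,0,0],[0,0,0.5],0],
    [[0,0,0],[0,0,0.25],0],
    [[0,0,0],[0,0,0.25],0],
    [[0,0,0],[0,0,0.25],0],
    [[0,0,0],[0,0,0.25],0],
    [[0,0,0],[0,0,0.25],0],
    [[0,0,0],[0,0,0.25],0],
    [[0,0,0],[0,0,0.2],0]
  ]
}}

```text
t: 3.85
ee_pos: [508.8, 90.5, 220.4]
ee_rot: [[-0.169, 0.986, -0.0], [0.986, 0.169, -0.001], [-0.001, -0.0, -1.0]]
force: [0.1, -2.1, 2.6]
finger_gap: -0.2
finger_force: 1.4
```

>>> {"api": "move_arm", "payload": {
  "steps": [
    [[0,0,0],[0,0,0.12],0],
    [[0,0,0],[0,0,0.1],0],
    [[0,0,0],[0,0,0.06],0]
  ]
}}

```text
t: 4.22
ee_pos: [508.8, 90.9, 207.0]
ee_rot: [[-0.17, 0.986, -0.0], [0.986, 0.17, -0.0], [-0.0, -0.0, -1.0]]
force: [0.8, -2.0, 2.9]
finger_gap: 0.2
finger_force: 1.1
```

>>> {"api": "move_arm", "payload": {
  "steps": [
    [[0,0,0],[0,0,0.06],0],
    [[0,0,0],[0,0,0.06],0],
    [[0,0,0],[0,0,0.03],0]
  ]
}}

```text
t: 4.6
ee_pos: [509.0, 90.9, 199.6]
ee_rot: [[-0.17, 0.986, 0.0], [0.986, 0.17, 0.0], [0.0, 0.0, -1.0]]
force: [-0.0, -1.6, 2.2]
finger_gap: 0.1
finger_force: 1.0
```

>>> {"api": "move_arm", "payload": {
  "steps": [
    [[0,0,0],[0,0,0.03],0],
    [[0,0,0],[0,0,0.02],0]
  ]
}}

```text
t: 4.85
ee_pos: [509.1, 90.8, 199.0]
ee_rot: [[-0.169, 0.986, 0.001], [0.986, 0.169, -0.001], [-0.001, 0.001, -1.0]]
force: [-3.3, -3.7, 12.9]
finger_gap: -0.0
finger_force: 6.7
```

>>> {"api": "move_arm", "payload": {
  "steps": [
    [[0,0,0],[0,0,-0.8],0],
    [[0,0,0],[-0.8,0,-0.7],1],
    [[0,0,0],[-0.85,0,-0.6],1],
    [[0,0,0],[-0.85,0,0],1],
    [[0,0,0],[0,0,0],1]
  ]
}}

```text
t: 5.48
ee_pos: [530.5, -36.8, 301.4]
ee_rot: [[-0.162, 0.987, -0.001], [0.987, 0.162, -0.001], [-0.001, -0.001, -1.0]]
force: [-0.8, -0.6, -1.4]
finger_gap: 72.5
finger_force: 0.0
```

```bash
python3 - <<'E'
from h import *
ims=[]
for n in("wrist","scene"):
    c=calibration(n);p,d=snapshot(n);cv2.imwrite(f'pics/{n}2.png',p);np.save(f'pics/{n}2.npy',d);np.savez(f'pics/{n}2c.npz',**c)
    if n=="wrist":print(c['R'],-c['R'].T@c['t']);ims.append(p[:, :])
    else: ims.append(cv2.resize(p[110:270,180:390],(560,427),interpolation=2)[:420])
print(state()['ee_pos'])
cv2.imwrite('pics/w2.png',cv2.resize(ims[0],(784,588),interpolation=2));cv2.imwrite('pics/s2.png',ims[1])
E
```

```text
[[ 9.86828951e-01  1.61765754e-01  6.80264441e-04]
 [ 1.55941730e-01 -9.52401849e-01  2.61940630e-01]
 [ 4.30209086e-02 -2.58384516e-01 -9.65083749e-01]] [520.43932123  29.57648311 445.41565481]
[529.75668385 -31.38569087 301.57718006]
```

View pics/w2.png

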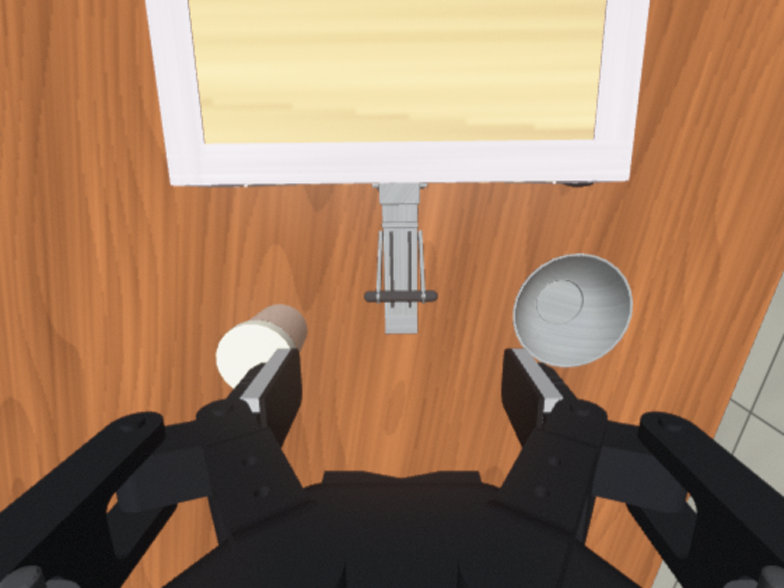

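The wrist view shows the lid shut. The roller runs from (366,296) to (436,296), the keeper is at about (400,200), the lid's front corners are at (171,185) and (630,180), and the lever end is at (400,332).

```bash
python3 - <<'E'
from h import *
c=dict(np.load('pics/wrist2c.npz'));d=np.load('pics/wrist2.npy');W=cloud(d,c)
out=np.array([.169,-.9856,0]);yc=np.array([-.9856,-.169,0])
def pt(x,y):
    u,v=int(x/1.4),int(y/1.4);return W[v,u]
def pl(x,y,z): o,r=ray((x/1.4-.2,y/1.4-.2),c);return o+r*(z-o[2])/r[2]
a=pl(171,185,201);b=pl(630,180,201);m=(a+b)/2
print('lid',a,b,np.linalg.norm(a-b),(a-b)/np.linalg.norm(a-b),'depth z',pt(300,165),pt(500,165))
f=lambda p:np.round([(p-m)@yc,(p-m)@out,p[2]],1)
print('mid',m)
for n,p in dict(r0=(372,296),r1=(380,296),rm=(400,296),r2=(430,296),lev=(400,322),kb=(400,193),kt=(400,208),kl=(400,218),lv2=(395,240)).items(): q=pt(*p);print(n,np.round(q,1),f(q))
for z in(160,165,170): print(z,pl(366,296,z),pl(436.5,296,z),f(pl(401,296,z)))
# patch the roller min z around
P=W[205:218,262:311].reshape(-1,3);print(np.sort(P[:,2])[-40::8])
print('lever end',f(pl(400,333,135)),f(pl(385,325,135)),f(pl(416,325,135)),'keep',f(pl(383,203,196)),f(pl(418,203,196)))
E
```

```text
lid [389.557724     6.11265927 201.        ] [650.63934876  51.73515328 201.        ] 265.0377836260572 [-0.98507323 -0.17213581  0.        ] depth z [462.27058806  29.68017342 202.38798935] [574.17367291  47.98388797 203.47292756]
mid [520.09853638  28.92390627 201.        ]
r0 [512.5 -49.1 172.8] [ 20.7  75.6 172.8]
r1 [518.2 -47.9 173.8] [ 14.8  75.4 173.8]
rm [531.6 -46.2 172. ] [  1.3  76.  172. ]
r2 [552.6 -42.3 173.4] [-20.   75.7 173.4]
lev [536.6 -77.3 137.9] [  1.7 107.5 137.9]
kb [520.4  23.5 197.7] [  0.6   5.4 197.7]
kt [522.   12.7 165.6] [  0.8  16.3 165.6]
kl [523.1   6.4 166.5] [  0.9  22.7 166.5]
lv2 [522.9 -13.1 136.2] [  4.4  41.9 136.2]
160 [508.35132437 -53.64128013 160.        ] [558.80448812 -45.38065396 160.        ] [  0.2  79.6 160. ]
165 [508.56308565 -52.18344553 165.        ] [558.13239522 -44.06753158 165.        ] [1.00e-01 7.82e+01 1.65e+02]
170 [508.77484693 -50.72561093 170.        ] [557.46030233 -42.75440919 170.        ] [1.00e-01 7.68e+01 1.70e+02]
[174.04493321 174.18896337 174.34172864 174.47475354 175.01394278]
lever end [  1.2 117.7 135. ] [ 13.3 110.7 135. ] [-11.7 110.9 135. ] keep [ 10.4  11.7 196. ] [-10.5  11.9 196. ]
```

>>> {"api": "move_arm", "payload": {
  "steps": [
    [[0,0,-0.0014],[-0.31,0.01,0.9],1],
    [[0,0,0],[0,0,0.9],1],
    [[0,0,0],[0,0,0.7],1],
    [[0,0,0],[0,0,0.44],1],
    [[0,0,0],[0,0,0],1]
  ],
  "grip_force": 30
}}

```text
t: 6.2
ee_pos: [531.2, -45.1, 153.4]
ee_rot: [[-0.182, 0.983, -0.005], [0.983, 0.182, 0.002], [0.003, -0.005, -1.0]]
force: [-0.4, 1.1, 0.3]
finger_gap: 85.3
finger_force: 0.0
```

>>> {"api": "move_arm", "payload": {
  "steps": [
    [[0,0,0],[-0.04,0.02,0],0.7],
    [[0,0,0],[0,0,0],0.55],
    [[0,0,0],[0,0,0],0.4],
    [[0,0,0],[0,0,0],0.4],
    [[0,0,0],[0,0,0],0.4]
  ]
}}

```text
t: 6.82
ee_pos: [532.7, -51.2, 155.7]
ee_rot: [[-0.177, 0.984, -0.004], [0.984, 0.177, -0.003], [-0.002, -0.005, -1.0]]
force: [-4.3, -2.1, 2.5]
finger_gap: 48.5
finger_force: 30.6
```

```bash
python3 - <<'E'
from h import *
c=calibration("wrist");p,d=snapshot("wrist");np.save('pics/w3.npy',d);np.savez('pics/w3c.npz',**c)
cv2.imwrite('pics/w3.png',cv2.resize(p,(784,588),interpolation=2));s=state();print(s['ee_pos'],s['finger_gap'],s['finger_force'],s['force'])
E
```

```text
[532.6808272  -51.1737197  155.70774079] 48.38163530984923 30.634331703186035 [-4.63370919 -2.69884476  2.0900152 ]
```

View pics/w3.png

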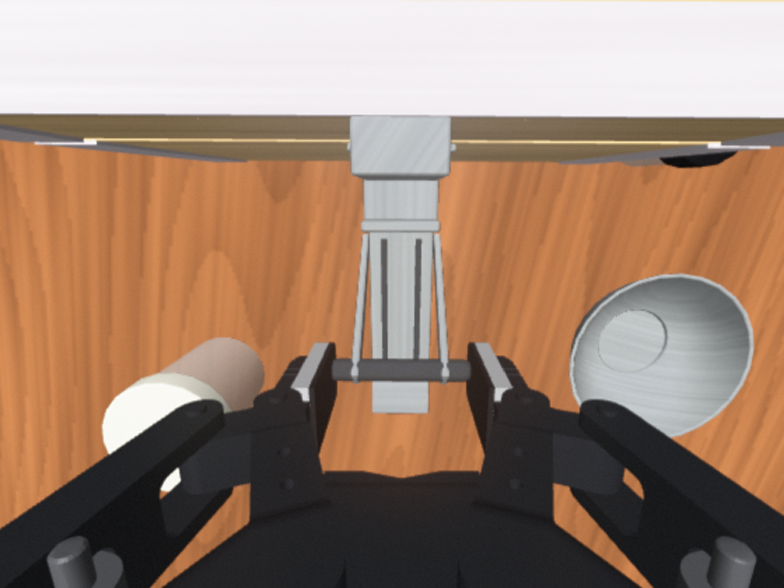

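The fingers hold the roller's ends and it is centred, at (400,370). Next I'll get its offset from the TCP and work out the path.

```bash
python3 - <<'E'
from h import *
c=dict(np.load('pics/w3c.npz'));W=cloud(np.load('pics/w3.npy'),c)
m=np.array([520.1,28.9,0]);out=np.array([.172,-.985,0]);yc=np.array([-.985,-.172,0])
f=lambda p:np.round([(p-m)@yc,(p-m)@out,p[2]],1)
for u in(250,270,286,300,320):
    col=W[258:271,u];print(u,f(col[np.argmax(col[:,2])]),f(W[264,u]))
print('tcp',f(np.array([532.7,-51.2,155.7])),'keeper block front top',[f(W[int(y/1.4),286]) for y in(165,172,185)],'lever',f(W[287,286]))
E
```

```text
250 [ 18.1  78.4 170.5] [ 18.2  77.3 169.3]
270 [  8.4  78.8 170.6] [  8.4  77.1 169.7]
286 [  0.7  76.8 171.2] [  0.7  76.8 170.1]
300 [ -6.   74.7 171.3] [ -6.1  77.  169.7]
320 [  0.4  13.7 299.5] [-15.8  76.6 170.3]
tcp [  1.4  81.1 155.7] keeper block front top [array([  0.9,   9.9, 199. ]), array([  0.9,  11.5, 197.9]), array([  1. ,  15. , 166.3])] lever [  0.7 111.7 131.7]
```

>>> {"api": "move_arm", "payload": {
  "steps": [
    [[0,0,0],[0.24,0,-0.2],0.4],
    [[0,0,0],[0.24,0,-0.1],0.4],
    [[0,0,0],[0.22,0,-0.06],0.4],
    [[0,0,0],[0.16,0,-0.01],0.4],
    [[0,0,0],[0.1,0,0],0.4],
    [[0,0,0],[0,0,0],0.4]
  ]
}}

```text
t: 7.62
ee_pos: [524.0, -1.2, 173.2]
ee_rot: [[-0.18, 0.984, -0.004], [0.984, 0.18, -0.001], [-0.0, -0.004, -1.0]]
force: [-4.7, -1.6, -4.1]
finger_gap: 48.2
finger_force: 31.9
```

```bash
python3 - <<'E'
from h import *
c=calibration("wrist");s=state();p,d=snapshot("wrist");W=cloud(d,c);np.save('pics/w4.npy',d);np.savez('pics/w4c.npz',**c)
cv2.imwrite('pics/w4.png',cv2.resize(p,(784,588),interpolation=2));print(s['ee_pos'],s['finger_gap'],s['finger_force'],s['force'])
m=np.array([520.1,28.9,0]);out=np.array([.172,-.985,0]);yc=np.array([-.985,-.172,0])
f=lambda p:np.round([(p-m)@yc,(p-m)@out,p[2]],1)
print('tcp',f(s['ee_pos']))
for u in(250,270,286,300): print([f(W[v,u]) for v in(258,262,266)])
E
```

```text
[523.98435241  -1.2300212  173.23291338] 48.18238775333985 31.903510987758636 [-4.70811731 -1.64730858 -4.14611871]
tcp [  1.4  30.3 173.2]
[array([ 18.3,  24.3, 185.3]), array([ 18. ,  25.1, 188. ]), array([ 18. ,  26.9, 188.7])]
[array([  8.4,  23.8, 186.2]), array([  8.4,  25.6, 186.8]), array([  8.4,  27.1, 188.1])]
[array([  0.6,  24.1, 185.3]), array([  0.6,  25.1, 187.7]), array([  0.6,  27.4, 187.4])]
[array([ -6.2,  24. , 185.4]), array([ -6.2,  25.5, 186.7]), array([ -6.2,  27. , 188. ])]
```

View pics/w4.png

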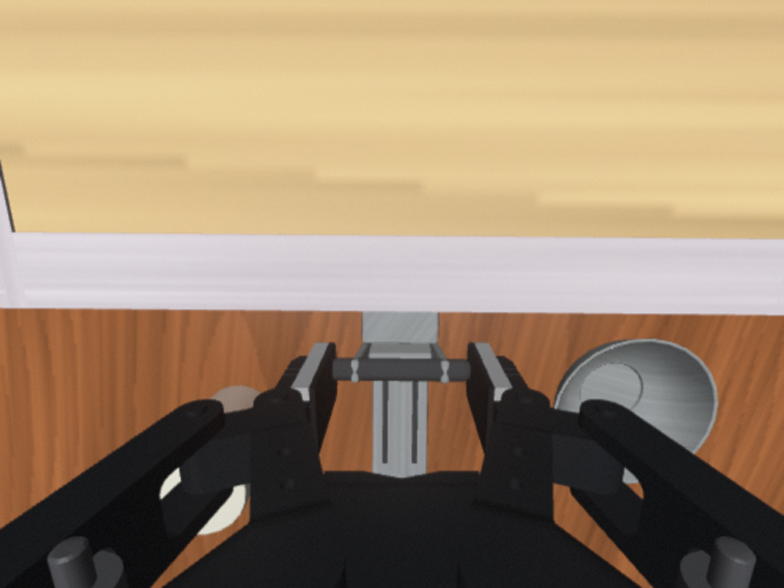

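The roller is above the keeper, at out ≈26.5 and z ≈184.5. I'll go in 6.5 mm, then lower it into the trough.

>>> {"api": "move_arm", "payload": {
  "steps": [
    [[0,0,0],[0.07,0,0],0.4],
    [[0,0,0],[0.06,0,0.02],0.4],
    [[0,0,0],[0,0,0.1],0.4],
    [[0,0,0],[0,0,0.1],0.4],
    [[0,0,0],[0,0,0.06],0.4],
    [[0,0,0],[0,0,0],0.4]
  ]
}}

```text
t: 8.43
ee_pos: [522.8, 6.2, 160.6]
ee_rot: [[-0.18, 0.984, -0.004], [0.984, 0.18, 0.0], [0.001, -0.004, -1.0]]
force: [-7.6, 0.3, 2.3]
finger_gap: 48.2
finger_force: 32.3
```

>>> {"api": "move_arm", "payload": {
  "steps": [
    [[0,0,0],[0,0,0.04],0.4],
    [[0,0,0],[0,0,0.04],0.4],
    [[0,0,0],[0,0,0.02],0.4],
    [[0,0,0],[0,0,0],0.4]
  ]
}}

```text
t: 8.93
ee_pos: [523.0, 6.3, 158.5]
ee_rot: [[-0.18, 0.984, -0.002], [0.984, 0.18, -0.001], [-0.001, -0.003, -1.0]]
force: [-13.1, -1.3, 16.6]
finger_gap: 48.3
finger_force: 33.1
```

>>> {"api": "move_arm", "payload": {
  "steps": [
    [[0,0,0],[-0.06,0,-0.02],0.4],
    [[0,0,0],[-0.04,0,0],0.4],
    [[0,0,0],[0,0,0],0.4]
  ]
}}

```text
t: 9.3
ee_pos: [523.2, 5.1, 158.6]
ee_rot: [[-0.182, 0.983, -0.004], [0.983, 0.182, 0.004], [0.005, -0.003, -1.0]]
force: [-12.0, 3.6, 12.8]
finger_gap: 48.7
finger_force: 32.8
```

>>> {"api": "move_arm", "payload": {
  "steps": [
    [[0,0,0],[0.07,0,-0.02],0.7],
    [[0,0,0],[0,0,0],1],
    [[0,0,0],[0,0,0],1],
    [[0,0,0],[0,0,-0.6],1],
    [[0,0,0],[-0.8,0,-0.8],1],
    [[0,0,0],[-0.8,0,-0.4],1],
    [[0,0,0],[0,0,0],0.5]
  ]
}}

```text
t: 10.18
ee_pos: [541.4, -81.5, 248.4]
ee_rot: [[-0.169, 0.986, 0.005], [0.986, 0.169, -0.003], [-0.004, 0.004, -1.0]]
force: [-0.7, -0.4, 0.1]
finger_gap: 70.1
finger_force: 0.0
```

```bash
python3 - <<'E'
from h import *
c=calibration("wrist");s=state();p,d=snapshot("wrist");W=cloud(d,c);np.save('pics/w5.npy',d);np.savez('pics/w5c.npz',**c)
q,_=snapshot("scene")
im=np.hstack([p[:300,130:430],cv2.resize(q[130:250,215:335],(300,300),interpolation=2)])
cv2.imwrite('pics/w5.png',cv2.resize(im,(800,400),interpolation=2));print(s['ee_pos'],s['finger_gap'],s['force'])
E
```

```text
[541.43706474 -81.47057845 248.43329599] 70.13325482101634 [-0.66736111 -0.3907858   0.08713413]
```

View pics/w5.png

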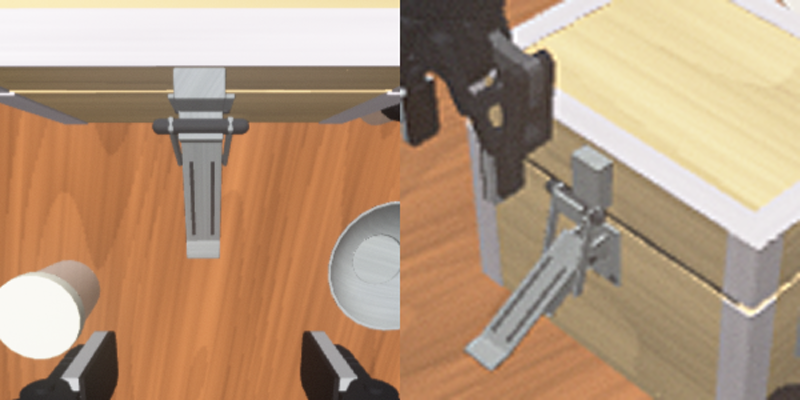

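```bash
python3 - <<'E'
from h import *
c=dict(np.load('pics/w5c.npz'));W=cloud(np.load('pics/w5.npy'),c)
m=np.array([520.1,28.9,0]);out=np.array([.172,-.985,0]);yc=np.array([-.985,-.172,0])
f=lambda p:np.round([(p-m)@yc,(p-m)@out,p[2]],1)
for x in(160,200,242):
    print(x)
    for y in(70,90,97,103,108,113,118,122,126,130,134,140,240): print(y,f(W[int(y/1.333),int(130+x/1.333)]))
E
python3 - <<'E'
import cv2
p=cv2.imread('pics/w5.png')
cv2.imwrite('pics/w5b.png',cv2.resize(p[55:185,130:270],None,fx=4.3,fy=4.3,interpolation=2))
E
```

```text
160
70 [ 18.9  -0.8 192.3]
90 [ 23.5   0.3 152.8]
97 [ 26.    0.  130.9]
103 [ 28.6   0.2 107.6]
108 [31.3  0.1 84.3]
113 [33.4  0.3 65.5]
118 [37.1  0.2 33.4]
122 [ 21.9  19.5 172.9]
126 [ 21.8  21.5 173.6]
130 [ 22.1  23.4 172.2]
134 [ 22.4  25.2 170.3]
140 [41.2 16.2  2.2]
240 [ 44.7 111.8   1.8]
200
70 [  0.3   0.4 197.4]
90 [  0.4   8.6 197.2]
97 [  0.4  11.4 197. ]
103 [  0.5  12.9 188.2]
108 [ -2.3  44.8 392.2]
113 [  0.9  13.8 164.4]
118 [  0.9  16.7 166. ]
122 [  0.8  19.6 173.7]
126 [  0.8  21.6 174.4]
130 [  0.9  23.4 172.5]
134 [  0.9  25.6 174.8]
140 [  0.9  28.7 171.3]
240 [ 2.7 95.9 94.9]
242
70 [-18.9  -1.  191.1]
90 [-22.8  -0.8 146.4]
97 [-24.1   0.3 131.9]
103 [-26.2   0.3 107.8]
108 [-28.2   0.3  84.6]
113 [-30.1   0.1  63.1]
118 [-32.7   0.3  33.1]
122 [-20.9  19.5 172.6]
126 [-20.9  21.6 173.9]
130 [-21.2  23.3 170.8]
134 [-21.4  25.1 168.8]
140 [-35.8  16.3   0.9]
240 [-37.7 112.1   1.7]
```

View pics/w5b.png

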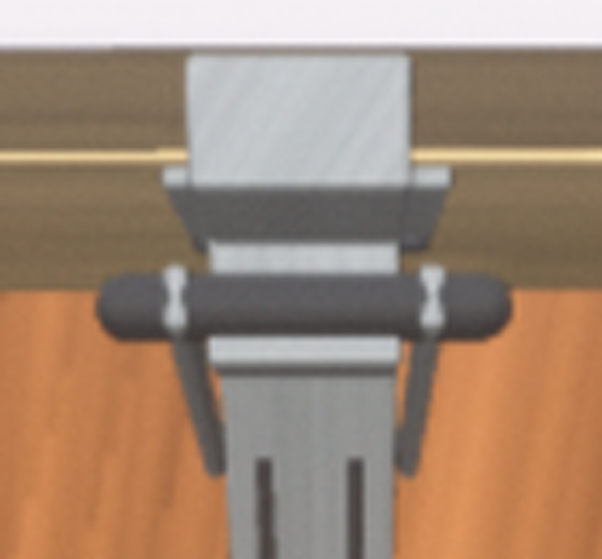

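The loop is hooked: the roller lies behind the lip, with its axis at out ≈21, z ≈169.5 and the lip top at 174.8. The lever is at about 1.1 rad. Next I'll tilt the tool and shut the fingers to press it.

>>> {"api": "move_arm", "payload": {
  "steps": [
    [[0,0.0278,0],[0,0,0],0],
    [[0,0.0278,0],[0,0,0],0],
    [[0,0.0278,0],[0,0,0],0],
    [[0,0.0278,0],[0,0,0],0],
    [[0,0,0],[0,0,0],0]
  ]
}}

```text
t: 10.9
ee_pos: [538.5, -79.1, 241.9]
ee_rot: [[-0.127, 0.985, -0.117], [0.753, 0.173, 0.635], [0.645, -0.007, -0.764]]
force: [-1.2, 1.0, 0.0]
finger_gap: 0.3
finger_force: 0.0
```

>>> {"api": "move_arm", "payload": {
  "steps": [
    [[0,0,0],[-0.48,0,0.73],0],
    [[0,0,0],[-0.48,0,0.73],0],
    [[0,0,0],[-0.48,0,0.73],0],
    [[0,0,0],[0,0,0],0]
  ]
}}

```text
t: 11.4
ee_pos: [534.2, -57.4, 115.7]
ee_rot: [[-0.138, 0.983, -0.122], [0.752, 0.184, 0.633], [0.644, -0.004, -0.765]]
force: [-0.2, -0.4, -0.1]
finger_gap: -0.0
finger_force: 0.0
```

>>> {"api": "move_arm", "payload": {
  "steps": [
    [[0,0,0],[-0.06,0,0.25],0],
    [[0,0,0],[-0.07,0,0.25],0],
    [[0,0,0],[-0.03,0,0.26],0],
    [[0,0,0],[0,0,0],0]
  ]
}}

```text
t: 11.9
ee_pos: [534.6, -42.0, 83.3]
ee_rot: [[-0.138, 0.984, -0.113], [0.753, 0.178, 0.633], [0.643, 0.003, -0.766]]
force: [1.8, -0.7, 1.3]
finger_gap: 0.4
finger_force: 1.0
```

>>> {"api": "move_arm", "payload": {
  "steps": [
    [[0,0,0],[0.01,0,0.25],0],
    [[0,0,0],[0.06,0,0.25],0],
    [[0,0,0],[0,0,0],0]
  ]
}}

```text
t: 12.28
ee_pos: [529.4, -24.1, 65.1]
ee_rot: [[-0.137, 0.984, -0.116], [0.754, 0.179, 0.632], [0.643, -0.001, -0.766]]
force: [0.4, 0.1, 0.5]
finger_gap: -0.0
finger_force: 0.0
```

```bash
python3 - <<'E'
from h import *
q,_=snapshot("scene")
cv2.imwrite('pics/s6.png',cv2.resize(q[110:270,180:390],(787,600),interpolation=2));print(state()['force'])
E
```

```text
[-0.63741192  0.54732297  0.13804155]
```

View pics/s6.png

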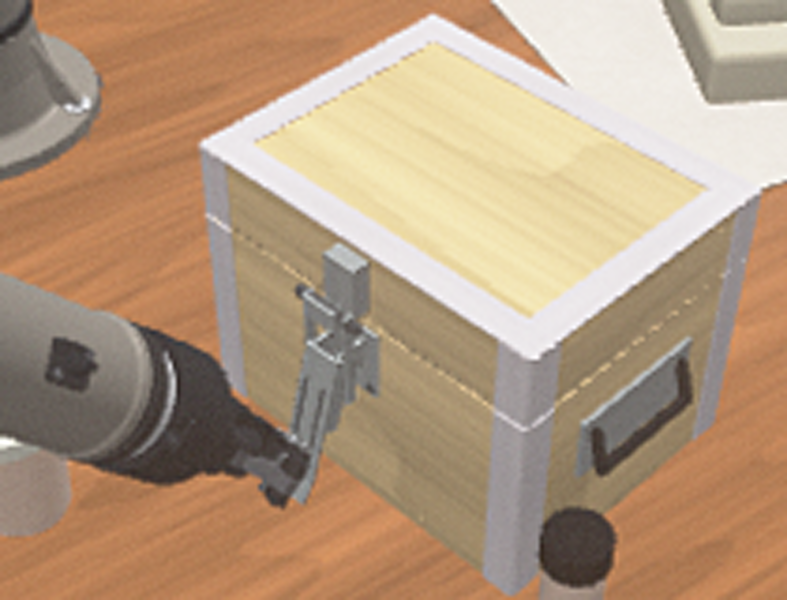

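The lid is drawn down, the loop is in the keeper and the lever is nearly down, with the fingertips on its end. I'll keep pressing.

>>> {"api": "move_arm", "payload": {
  "steps": [
    [[0,0,0],[0.04,0,0.18],0],
    [[0,0,0],[0.05,0,0.14],0],
    [[0,0,0],[0.04,0,0.08],0],
    [[0,0,0],[0,0,0],0]
  ]
}}

```text
t: 12.82
ee_pos: [526.8, -8.0, 54.0]
ee_rot: [[-0.136, 0.984, -0.114], [0.755, 0.178, 0.631], [0.642, -0.0, -0.767]]
force: [-0.4, -3.4, 1.6]
finger_gap: 0.0
finger_force: 1.8
```

>>> {"api": "move_arm", "payload": {
  "steps": [
    [[0,0,0],[0.04,0,0.03],0],
    [[0,0,0],[0.03,0,0.03],0],
    [[0,0,0],[0,0,0],0]
  ]
}}

```text
t: 13.2
ee_pos: [526.8, -7.7, 53.8]
ee_rot: [[-0.134, 0.985, -0.111], [0.759, 0.175, 0.628], [0.638, -0.0, -0.77]]
force: [-2.4, -12.5, 7.3]
finger_gap: -0.2
finger_force: 5.8
```

Firm against the stop, so the lever is down. Now I'll retreat along the tool axis and check.

>>> {"api": "move_arm", "payload": {
  "steps": [
    [[0,0,0],[-0.1,0,-0.3],0],
    [[0,0,0],[0,0,-0.9],0],
    [[0,0,0],[0,0,-1],0],
    [[0,0,0],[0,0,-1],0],
    [[0,0,0],[0,0,0],0],
    [[0,0,0],[0,0,0],0]
  ]
}}

```text
t: 13.95
ee_pos: [544.5, -105.8, 173.1]
ee_rot: [[-0.137, 0.984, -0.117], [0.752, 0.18, 0.634], [0.645, -0.001, -0.764]]
force: [0.0, 1.1, -0.1]
finger_gap: 0.0
finger_force: 0.0
```

```bash
python3 - <<'E'
from h import *
c=calibration("wrist");s=state();p,d=snapshot("wrist");q,e=snapshot("scene");t,td=snapshot("top")
W=cloud(td,calibration("top"));print(s['ee_pos'],s['force'])
for n,a in dict(jar=(355,292),bowl=(310,158)).items(): print(n,np.round(W[a[1],a[0]]))
diff=cv2.absdiff(t,cv2.imread('pics/top.png')).max(2)
r=lambda i,s:cv2.resize(i,s,interpolation=2)
im=np.hstack([r(p,(400,300)),r(q[110:270,180:390],(400,300))])
im2=np.hstack([r(t[100:340,20:420],(400,300)),r(q[130:340,140:420],(400,300))])
cv2.imwrite('pics/f.png',np.vstack([im,im2]))
E
```

```text
[ 544.5101829  -105.80138256  173.14056973] [ 0.0223341   1.05963975 -0.05284661]
jar [ 409. -155.   88.]
bowl [726. -79.   0.]
```

View pics/f.png

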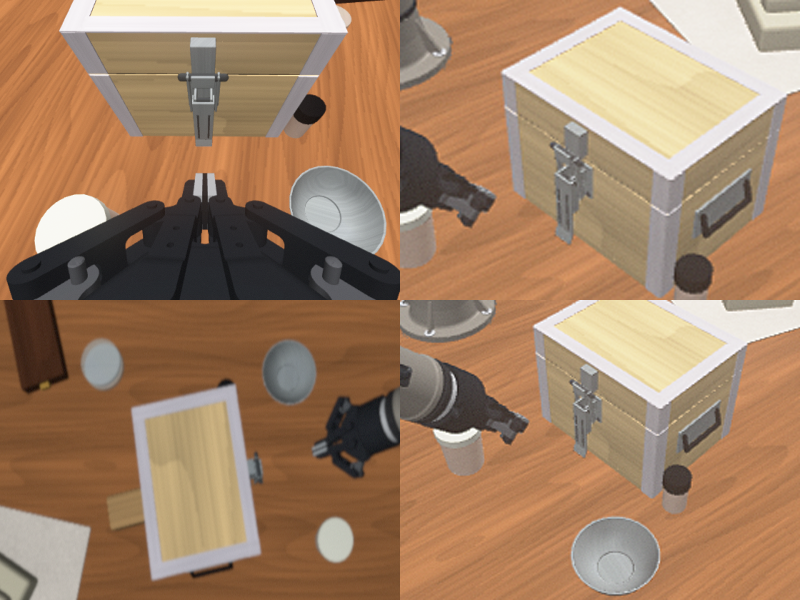

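The lever lies flat along the case front, the loop is in the keeper and the lid is drawn down. The jar, bowl and vial stand where they were, the wooden block shows no shift in the top view, and the arm is clear.

```bash
python3 -c "
from workcell import *
print(hand_in())"
```

```text
the job is handed in; nothing more can be done
None
```

I shut the lid, hooked the loop over the keeper and pressed the lever flat past centre; final pictures show it holding with the jar, vial, bowl and block undisturbed, and I handed the job in at about 14 s on the robot clock.

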